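# Index a soil-cement specimen to the next diameter on the laser gauging stand

## Task

Take the slim soil-cement specimen, the thinnest of the three cylinders in the tray, set it down gently without dropping it, upright and centred, on the small round pedestal of the gauging stand, and let go of it. Then grip the stand's black bar knob and turn it clockwise, seen from above, three clicks from home, where it stands now, to the third stop and not past it, so that the next diameter faces the laser. Finish while still gripping the knob firmly at the third stop, with the specimen standing free on the pedestal, and leave everything else where it is.

Things in the scene. Friction and masses are not known exactly. Their poses are not given: they have to be found in the camera images.
- specimen_center (a point): Centre, half-way up, of the slim soil-cement specimen: plain solid cylinder, 38 mm in diameter, 76 mm tall, about 0.17 kg, upright in a low tray (floor 3 mm, rim 18 mm above the table). z = cylinder axis. One of a row of three that runs roughly along world y, about 115 mm apart along the row and up to 40 mm off its line either way; the other two are wider, and the three swap places.
- pedestal_top (a point): Centre of the flat top of the stand's aluminium pedestal, a round column 38 mm in diameter, its top 60 mm above the table. z up. The pedestal turns with the knob (1:1 belt under the base plate), and so does a specimen standing on it. Its axis is 147 mm from the knob's axis.
- knob_grip (a point): Point on the knob's vertical axis, half-way up its grip, 70 mm above the table. The grip is a black bar 54 mm long (this point's x) x 16 mm wide (its y: pinch it across) x 34 mm high (53 to 87 mm above the table). Below it are a scalloped steel index plate, 83 mm in diameter, top 40 mm above the table, and a plunger block, top 44 mm. The point turns with the knob, z up.
- index_knob (a joint): Angle of the knob in rad: 0 at home (an end stop lies just behind), growing clockwise seen from above. A spring ball drops into the index plate's notches every 20 degrees: first stop 0.349, second 0.698, third 1.047, and more beyond. About 0.15 N m takes it over the hump between stops; past the hump it is drawn into the next stop and, let go, stays there.
- stand: The fixed gauging stand: aluminium base plate 150 x 340 mm, top 24 mm above the table, long along its y. Origin on the table under its middle, z up. Along its y: knob axis at -115 mm, pedestal axis at +32 mm, laser head (48 mm along x, its face at +102 mm, 67 to 123 mm above the table) on a post at +141 mm.
- wide_specimen_center (a point): Bystander: centre of the larger soil-cement cylinder in the tray, 50 mm in diameter and 100 mm tall, upright.
- disc_specimen_center (a point): Bystander: centre of the flat soil-cement disc in the tray, 63 mm in diameter and 30 mm thick.
- mixing_bowl: Bystander: steel mixing bowl, 210 mm across and 85 mm tall; origin at the centre of its underside.
- spray_can: Bystander: spray can, 52 mm in diameter and 170 mm tall; origin at the centre of its underside.
- wax_jar: Bystander: white jar, 66 mm in diameter and 55 mm tall; origin at the centre of its underside.
- palette_knife: Bystander: palette knife lying flat, 240 mm long along its x, at most 25 mm high; origin under its middle.
- moisture_tin0: Bystander: lidded aluminium tin, 57 mm in diameter and 37 mm tall; origin at the centre of its underside.
- moisture_tin1: Bystander: a second tin like it.

How it is judged (in metres and radians):
On the way, in this order (a step that is already met when the one before it is completed fails the run):
1. the slim specimen stands upright, released and at rest, centred on the pedestal, with the knob still at home (horizontal distance between specimen_center and pedestal_top below 0.006 m and z of specimen_center in the frame of pedestal_top between 0.0355 and 0.0405 m and angle between specimen_center's own z axis and vertical below 0.05 rad and contact force between the fingers and specimen below 0.05 N and linear speed of specimen below 0.02 m/s and value of joint index_knob below 0.15 rad), for 0.3 s.
2. the knob is gripped at the third stop (value of joint index_knob between 0.957198 and 1.1372 rad and contact force between the fingers and index_knob above 8 N), for 0.2 s.
At the end, for the whole second after the job is handed in: The fingers still grip the knob (contact force above 8 N), which rests at the third stop (1.047 rad within 0.09 rad, about 5 degrees), while the slim specimen stands untouched and at rest on the pedestal, upright within 0.05 rad and within 6 mm of its centre (all of step 2 and horizontal distance between specimen_center and pedestal_top below 0.006 m and z of specimen_center in the frame of pedestal_top between 0.0355 and 0.0405 m and angle between specimen_center's own z axis and vertical below 0.05 rad and contact force between the fingers and specimen below 0.05 N and linear speed of specimen below 0.02 m/s and velocity of joint index_knob between -0.1 and 0.1 rad/s); the arm keeps its last pose, push and grip.
It fails at once if the knob is turned past the third stop, over the hump towards the fourth (value of joint index_knob above 1.23 rad).
It fails at once if the slim specimen is dropped (it falls freely by more than about 12 mm) (linear speed of specimen above 0.5 m/s and contact force between the fingers and specimen below 0.02 N).
It fails at once if a bystander is moved more than 30 mm (distance of any of wide_specimen_center, disc_specimen_center, mixing_bowl, spray_can, wax_jar, palette_knife, moisture_tin0, moisture_tin1 from where it was at the start of the episode above 0.03 m).
It also fails if it takes over 58 s, if anything falls off the work surface, if the arm or the gripper's body presses on something with over 40 N, if the wrist force passes 120 N, or if a joint passes its speed limit or range.

## Robot

A 6-joint arm with a two-finger parallel gripper is mounted at the origin on the work surface. World frame = base frame: x ahead of the robot, y to its left, z up, the work surface at z = 0. Lengths are in mm, angles in rad, forces in N, time in s.
With the tool pointing down it reaches from about 300 to 775 mm from the base axis. Payload 14.6 kg.
Tool frame: the origin (TCP) lies between the finger pads; the fingertips stand 19 mm ahead of it and the grasp point (between the pads) is the TCP; z points along the fingers, y is the line along which they close (so a half turn about z gives the same grasp; the last joint's range is limited). The gripper opens to 94 mm and grips with 3 to 60 N. Pads are 16 mm wide; open, the fingers measure 119 mm over their backs; the gripper's body (75 mm by 177 mm) begins 78 mm behind the grasp point.
Start: joints at [-1.214, 0.3, 1.521, -0, 1.321, -0.067], TCP at [226.167, -501.336, 224.446] pointing down, gripper open.
Joint ranges: [-3.03, 3.03], [-0.79, 2.21], [0.23, 2.52], [-1.04, 4.18], [0, 3.07], [-2.55, 2.55]. Speed limits (rad/s): [2.22, 2.22, 2.57, 3.14, 3.14, 3.14].

## Interface

Orientations are given as [roll, pitch, yaw] about the fixed x, y, z axes, in that order (R = Rz(yaw) Ry(pitch) Rx(roll)).
In Python, from cell import monitor, imaging, job, find_in, trace gives the robot as it stands. The module is installed in compiled form; this text tells all that it offers.
- The arm moves only by the tool arm_command, never from a script. Its argument "steps" is a list of rows, each a list of 5 numbers: the opening, from 0 (shut) to 1 (fully open), then the shift along the tool's x, y, z in mm, then the turn about the tool's z in degrees. In form: [[gripper, dx, dy, dz, turn], ...]. A call has 1 to 20 rows; each row is the pose to reach, as a shift and turn from the pose commanded when the call began, along the tool's axes at that moment; what a row does not reach only later rows make up. A row lasts 1/8 s, in which the tool goes at most 62.5 mm and 10.7 degrees, less where a joint would pass 70% of its speed; a pose out of reach is approached as far as the arm can. A call with a gripper value outside its range is refused whole. The fingers move at their own pace and stop on an object; "force" is the grip in N (left out, the last holds). Time passes only in rows, so rows that repeat a pose let the fingers close. It gives the time, the measured TCP pose, the force, the opening and the grip force at its end, in the units of the state.
- monitor.read_state(): the state, without advancing time (a new reading comes with each control period).
- imaging.camera(name): name is "scene" or "top"; returns a dict with "img" (384x512x3 uint8, red, green, blue), "mtx" (3x3 intrinsics, pixels), "view" (4x4, takes a point from world to camera coordinates). Camera axes: x right, y down, z forward; pixel columns grow to the right and rows downward; lengths in mm; the calibration is good to about 2 mm. A picture is of the moment at which its call begins. There is no depth.
- job.sign_off(): hands the job in; it is judged then, once.
Trained networks look in a picture, given as the dict that the camera call returned (one of the last four; its "shot" number tells which), for a name from the list of things; names that differ only in an ending like _2 or _b are one class to them, and where a whole thing is asked for, a point or a joint stands for the part that bears it (a point fixed in the world has none). Each returns a list of dicts, best first, with "p" (0 to 1); they miss things now and then, are a little off and sometimes report something else, mostly with a low value. They report only what shows in the picture. A call takes as long as a camera call.
- find_in(picture, target): "rect" ([centre column, centre row, width, height] in pixels, round what is visible of it).
- trace(picture, target): "region" (384x512 bool, what is visible of it) and "rect" ([centre column, centre row, width, height] in pixels, round what is visible of it).
The state is a dict: "clock": time; "joints": joint angles; "qd": joint speeds; "effort": joint torques, N m; "eef_pos": TCP position; "eef_rot": TCP orientation; "wrist_force": force on the tool from outside, world axes, zero at the start; "moment": the same for the moment, N m; "finger_gap": finger opening in mm; "finger_force": force on a finger pad.
Only numpy, scipy, OpenCV 4.12 (cv2) and the standard library are available. Lean on these libraries where they do the work, as an engineer would, in place of code of your own. Each camera call takes 0.05 s, during which the arm holds its last target. There are 200 camera calls.

## Working session

There is one attempt and no reset: what is moved stays moved. The work goes in short steps, Python scripts to look and compute and a tool call to move; the robot and the scene stay as the last step left them, time stands still between calls to the robot, and variables do not carry over. Pictures are saved under pics/ and viewed, at most 10 in all, crops included, and the job is handed in when it is done.

Besides the shell and the picture viewer there is one more tool, called after "Emit:" as name([rows], argument=value, ...), one row to a line, values as JSON. arm_command: Moves the arm, as the interface text tells. Its arguments: {"type":"object","properties":{"steps":{"type":"array","items":{"type":"array","items":{"type":"number"}}},"force":{"type":"number"}},"required":["steps"]}

```bash
mkdir -p pics; cat > h.py <<'E'
import numpy as np, cv2
from cell import monitor, imaging, job, find_in, trace
def proj(c,P):
    P=np.atleast_2d(P).astype(float); q=(c['view'][:3,:3]@P.T).T+c['view'][:3,3]; u=(c['mtx']@q.T).T
    return u[:,:2]/u[:,2:]
def ray(c,u,z):
    R=c['view'][:3,:3];t=c['view'][:3,3];o=-R.T@t
    d=R.T@np.linalg.inv(c['mtx'])@np.array([u[0],u[1],1.]); return o+d*(z-o[2])/d[2]
E
python3 - <<'E'
from h import *
cs={n:imaging.camera(n) for n in('scene','top')}
for n,c in cs.items():
    R=c['view'][:3,:3];print(n,'cam',(-R.T@c['view'][:3,3]).round(),c['mtx'][0,0])
    im=cv2.cvtColor(c['img'],cv2.COLOR_RGB2BGR);cv2.imwrite(f'pics/{n}0.png',im)
    for t,z in[('specimen_center',41),('wide_specimen_center',53),('disc_specimen_center',18),('index_knob',70),('knob_grip',70),('stand',24),('pedestal_top',60),('mixing_bowl',40),('spray_can',85)]:
        for d in find_in(c,t)[:2]: print(t,round(d['p'],2),np.round(d['rect']),ray(c,d['rect'][:2],z).round(1))
s=monitor.read_state();print(s)
a=cv2.imread('pics/scene0.png');b=cv2.imread('pics/top0.png')
E
```

```text
scene cam [1129.  731. 1320.] 488.1490699290653
specimen_center 0.61 [285. 231.  13.  23.] [514.5 188.7  41. ]
wide_specimen_center 0.74 [322. 242.  16.  35.] [461.4 293.8  53. ]
disc_specimen_center 0.63 [344. 280.  23.  21.] [488.2 415.6  18. ]
index_knob 0.9 [193. 145.  29.  25.] [ 534.2 -260.1   70. ]
knob_grip 0.85 [192. 147.  23.  28.] [ 542.6 -254.5   70. ]
stand 0.66 [212. 173.  96.  83.] [ 537.5 -152.8   24. ]
mixing_bowl 0.74 [215. 266.  73.  70.] [754.5 145.2  40. ]
spray_can 0.83 [396. 307.  34.  44.] [470.3 579.2  85. ]
top cam [ 263.   21. 1456.] 378.36873551956495
wide_specimen_center 0.6 [177. 200.  18.  17.] [462.2 294.8  53. ]
wide_specimen_center 0.27 [330. 183.  24.  28.] [ 534.9 -278.2   53. ]
index_knob 0.81 [332. 186.  21.  22.] [ 520.  -282.2   70. ]
index_knob 0.17 [218. 124.  52.  52.] [754.5 150.   70. ]
knob_grip 0.88 [332. 183.  19.  26.] [ 529.8 -280.9   70. ]
stand 0.59 [303. 185.  91.  44.] [ 531.  -180.3   24. ]
mixing_bowl 0.56 [214. 125.  54.  51.] [762.6 166.   40. ]
mixing_bowl 0.49 [291. 185.  13.  11.] [ 526.3 -132.7   40. ]
spray_can 0.91 [ 96. 194.  34.  27.] [474.7 586.1  85. ]
spray_can 0.2 [332. 183.  20.  26.] [ 528. -278.   85.]
{'clock': 1.0, 'joints': array([-1.21361191e+00,  2.99900241e-01,  1.52101881e+00, -5.78517103e-06,
        1.32070048e+00, -6.66124948e-02]), 'qd': array([-2.76383068e-04,  1.46129050e-03,  3.63599100e-04, -6.98377841e-04,
       -1.59182017e-03,  1.80309343e-05]), 'effort': array([ 2.68497652e-04, -5.31668007e+01, -3.52917695e+01,  7.09039997e-02,
        2.13888707e-02, -5.35203685e-05]), 'eef_pos': array([ 226.15710298, -501.33203925,  224.43748264]), 'eef_rot': array([-3.14156546e+00,  3.80351430e-06,  4.23798339e-01]), 'wrist_force': array([-0.23793191,  0.54570264,  0.67854251]), 'moment': array([ 0.03700428,  0.0126759 , -0.06013674]), 'finger_force': 0.0, 'finger_gap': 94.27081392570169}
```

```bash
python3 - <<'E'
from h import *
a=cv2.imread('pics/scene0.png');b=cv2.imread('pics/top0.png')
r=lambda i,x0,x1,y0,y1,f:cv2.resize(i[y0:y1,x0:x1],None,fx=f,fy=f,interpolation=cv2.INTER_CUBIC)
cv2.imwrite('pics/c1.png',np.vstack([r(b,80,360,150,222,20/7),r(a,150,430,110,330,20/7)[:394*2]])[:,:800][:830])
cv2.imwrite('pics/top1.png',r(b,250,365,145,230,6.9)); cv2.imwrite('pics/sc1.png',r(a,150,420,110,310,2.96))
E
```

```text
(no output)
```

View pics/top1.png

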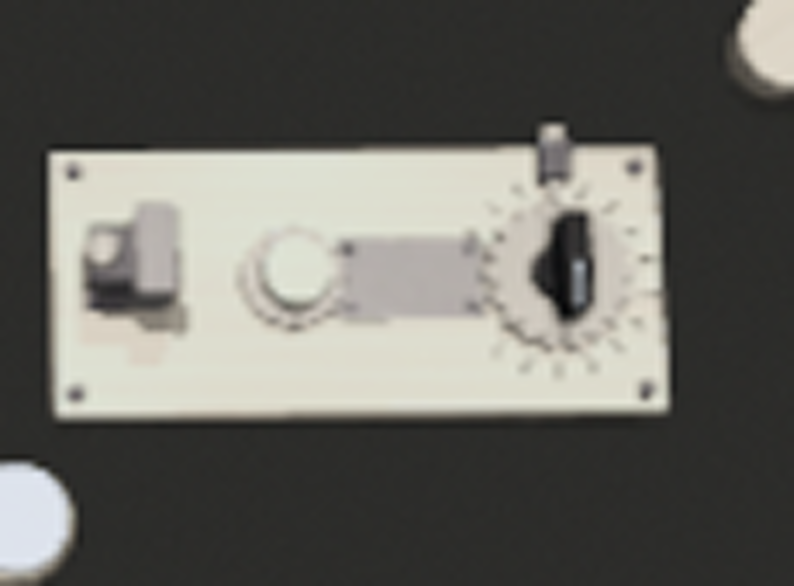

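View pics/sc1.png

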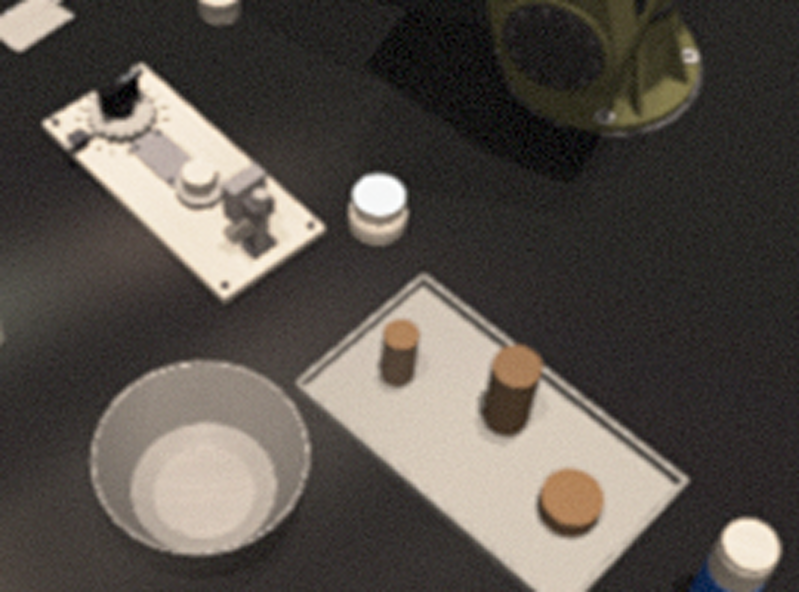

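View pics/top0.png

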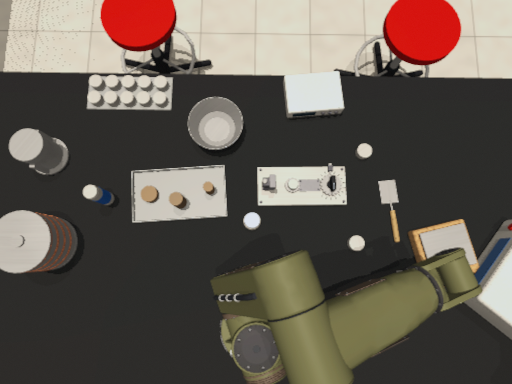

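```bash
python3 - <<'E'
from h import *
cs={n:imaging.camera(n) for n in('top','scene')}
def crop(p,off,f): return np.array(p)/f+np.array(off)-0.5+0.5/f
c=cs['top']
print('corners',[ray(c,crop(p,(250,145),6.9),24)[:2].round(1) for p in[(50,152),(655,146),(668,411),(55,418)]])
print('ped top',ray(c,crop((297,268),(250,145),6.9),60).round(1),'knob',ray(c,crop((574,265),(250,145),6.9),87).round(1))
print('bar ends',[ray(c,crop(p,(250,145),6.9),87)[:2].round(1) for p in[(572,213),(570,320)]])
s=cs['scene']
print('scene ped',ray(s,crop((199,176),(150,110),2.96),60).round(1))
print('scene corners',[ray(s,crop(p,(150,110),2.96),24)[:2].round(1) for p in[(42,123),(143,65),(326,231),(226,299)]])
print('spec top scene',ray(s,crop((401,334),(150,110),2.96),79).round(1))
# plate quadrilateral and brown specimens
for n,c in cs.items():
    hsv=cv2.cvtColor(c['img'],cv2.COLOR_RGB2HSV)
    m=((hsv[...,0]<20)&(hsv[...,1]>90)&(hsv[...,2]>110)).astype(np.uint8)
    k,l,st,ce=cv2.connectedComponentsWithStats(m)
    for i in range(1,k):
        if 20<st[i,4]<600: print(n,'brown',st[i],ce[i].round(1),ray(c,ce[i],79).round(1))
    g=(cv2.cvtColor(c['img'],cv2.COLOR_RGB2GRAY)>95).astype(np.uint8)
    k,l,st,ce=cv2.connectedComponentsWithStats(g)
    u=proj(c,[[530,-100,24]])[0].round().astype(int)
    i=l[u[1],u[0]]; print(n,'plate',st[i])
    cn,_=cv2.findContours((l==i).astype(np.uint8),0,1)
    P=np.array([ray(c,q,24)[:2] for q in max(cn,key=len)[:,0]],np.float32)
    print(cv2.minAreaRect(P))
E
```

```text
corners [array([600.2,  -2.3]), array([ 608. , -342.7]), array([ 457.6, -345.3]), array([449.5,  -6.4])]
ped top [ 528.7 -136.7   60. ] knob [ 527.  -281.5   87. ]
bar ends [array([ 555.4, -281.1]), array([ 497.2, -278.6])]
scene ped [ 532.8 -130.    60. ]
scene corners [array([ 608.6, -339. ]), array([ 459.4, -338.7]), array([455.5,   0.8]), array([600.2,   1.2])]
spec top scene [512.4 182.1  79. ]
top brown [204 183   9   9  67] [207.9 186.7] [508.7 178.7  79. ]
top brown [142 187  15  15 187] [148.9 193.6] [480.1 395.3  79. ]
top brown [170 193  13  13 121] [175.8 198.6] [462.9 295.4  79. ]
top brown [390 210  10  32 174] [394.5 225.8] [ 372.9 -503.7   79. ]
top brown [412 219  53  41 391] [430.1 234.3] [ 343.7 -630.7   79. ]
top brown [470 263  10  10  60] [474.4 267.2] [ 229. -781.   79.]
top plate [ 257  163   90   43 3354]
((533.297607421875, -173.69361877441406), (162.08145141601562, 343.7196044921875), 1.9952527284622192)
scene brown [125  29   8   6  23] [128.4  30.8] [ 363.4 -946.2   79. ]
scene brown [176  39  21  11  62] [185.2  41.9] [ 224.4 -734.6   79. ]
scene brown [145  49  71  38 523] [180.6  67.6] [ 333.7 -613.5   79. ]
scene brown [173  89  26  18 142] [185.6  97.1] [ 417.4 -464.2   79. ]
scene brown [280 218  11  10  92] [285.1 222.9] [513.5 183.1  79. ]
scene brown [317 226  16  15 187] [324.5 233.5] [448.7 287.2  79. ]
scene brown [333 269  21  19 315] [342.9 277.9] [514.4 424.5  79. ]
scene brown [475 328  37  24 114] [492.7 341.4] [349.  804.6  79. ]
scene brown [466 330  46  29 139] [488.9 348.9] [374.2 809.5  79. ]
scene brown [462 340  50  25 147] [486.2 356.6] [396.8 816.4  79. ]
scene plate [ 164  131   96   81 3177]
((530.8848876953125, -171.38726806640625), (157.98049926757812, 347.10540771484375), 0.973908543586731)
```

```bash
cat >> h.py <<'E'
def delta(x,y,z,yaw):
    s=monitor.read_state(); p=s['eef_pos'];w=s['eef_rot'][2];D=np.array([x,y,z])-p
    return np.round([D[0]*np.cos(w)+D[1]*np.sin(w),D[0]*np.sin(w)-D[1]*np.cos(w),-D[2],-np.degrees(yaw-w)],2)
E
python3 -c "
from h import *
print(delta(511,181,150,np.pi/2))"
```

```text
[ 540.24 -504.82   74.43  -65.72]
```

Emit:
arm_command([
  [1, 540.2, -504.8, 0, -65.7],
  [1, 540.2, -504.8, 0, -65.7],
  [1, 540.2, -504.8, 0, -65.7],
  [1, 540.2, -504.8, 0, -65.7],
  [1, 540.2, -504.8, 0, -65.7],
  [1, 540.2, -504.8, 0, -65.7],
  [1, 540.2, -504.8, 0, -65.7],
  [1, 540.2, -504.8, 0, -65.7],
  [1, 540.2, -504.8, 0, -65.7],
  [1, 540.2, -504.8, 0, -65.7],
  [1, 540.2, -504.8, 0, -65.7],
  [1, 540.2, -504.8, 0, -65.7],
  [1, 540.2, -504.8, 0, -65.7],
  [1, 540.2, -504.8, 0, -65.7],
  [1, 540.2, -504.8, 74.4, -65.7],
  [1, 540.2, -504.8, 74.4, -65.7],
  [1, 540.2, -504.8, 74.4, -65.7],
], force=5)

```text
clock: 3.22
eef_pos: [511.2, 180.3, 150.9]
eef_rot: [-3.141, 0.0, 1.569]
wrist_force: [-0.2, -0.0, 0.1]
finger_gap: 94.0
finger_force: 0.0
```

Emit:
arm_command([
  [1, 0, 0, 50, 0],
  [1, 0, 0, 90, 0],
  [1, 0, 0, 101, 0],
  [1, 0, 0, 101, 0],
  [0.35, 0, 0, 101, 0],
  [0.35, 0, 0, 101, 0],
  [0.35, 0, 0, 101, 0],
  [0.35, 0, 0, 101, 0],
  [0.3, 0, 0, 101, 0],
  [0.3, 0, 0, 101, 0],
  [0.3, 0, 0, 101, 0],
  [0.3, 0, 0, 101, 0],
], force=5)

```text
clock: 4.72
eef_pos: [511.2, 180.9, 49.1]
eef_rot: [3.141, -0.0, 1.57]
wrist_force: [1.7, -0.0, 1.2]
finger_gap: 37.7
finger_force: 5.0
```

Emit:
arm_command([
  [0.9, 0, 0, 0, 0],
  [0.9, 0, 0, 0, 0],
  [0.9, 0, 0, 0, 0],
  [0.9, 0, 0, 0, 90],
  [0.9, 0, 0, 0, 90],
  [0.9, 0, 0, 0, 90],
  [0.9, 0, 0, 0, 90],
  [0.9, 0, 0, 0, 90],
  [0.9, 0, 0, 0, 90],
  [0.9, 0, 0, 0, 90],
  [0.9, 0, 0, 0, 90],
  [0.9, 0, 0, 0, 90],
  [0.9, 0, 0, 0, 90],
  [0.3, 0, 0, 0, 90],
  [0.3, 0, 0, 0, 90],
  [0.3, 0, 0, 0, 90],
  [0.3, 0, 0, 0, 90],
  [0.3, 0, 0, 0, 90],
  [0.3, 0, 0, 0, 90],
  [0.3, 0, 0, 0, 90],
], force=6)

```text
clock: 7.22
eef_pos: [511.0, 181.0, 49.0]
eef_rot: [-3.142, -0.0, -0.0]
wrist_force: [-0.4, 0.6, 0.2]
finger_gap: 38.3
finger_force: 6.0
```

```bash
python3 -c "
from h import *
print(monitor.read_state()['eef_pos'],monitor.read_state()['eef_rot'])
print(delta(530,-134,190,0))"
```

```text
[510.98865979 180.97458872  49.04943019] [-3.14155475e+00 -1.44856397e-05 -2.76753964e-04]
[ 1.9100e+01  3.1497e+02 -1.4095e+02 -2.0000e-02]
```

Emit:
arm_command([
  [0.3, 0, 0, 0, 0],
  [0.3, 0, 0, 0, 0],
  [0.3, 0, 0, -40, 0],
  [0.3, 0, 0, -90, 0],
  [0.3, 0, 0, -141, 0],
  [0.3, 5, 45, -141, 0],
  [0.3, 8, 95, -141, 0],
  [0.3, 11, 145, -141, 0],
  [0.3, 14, 195, -141, 0],
  [0.3, 17, 245, -141, 0],
  [0.3, 19, 285, -141, 0],
  [0.3, 19.5, 307, -141, 0],
  [0.3, 19.5, 314, -141, 0],
  [0.3, 19.5, 314.3, -141, 0],
  [0.3, 19.5, 314.3, -115, 0],
  [0.3, 19.5, 314.3, -85, 0],
  [0.3, 19.5, 314.3, -72, 0],
  [0.3, 19.5, 314.3, -69, 0],
  [0.3, 19.5, 314.3, -69, 0],
  [0.3, 19.5, 314.3, -69, 0],
], force=15)

```text
clock: 9.72
eef_pos: [530.8, -133.4, 119.0]
eef_rot: [3.141, -0.001, -0.0]
wrist_force: [0.3, 0.1, -1.7]
finger_gap: 37.6
finger_force: 15.0
```

```bash
python3 - <<'E'
from h import *
s=monitor.read_state();print(s['eef_pos'],s['finger_gap'])
I=[]
for n in('scene','top'):
    c=imaging.camera(n);im=cv2.cvtColor(c['img'],cv2.COLOR_RGB2BGR)
    p=proj(c,[[530.5,-133.5,60]])[0];x,y=(p-[18,25]).round().astype(int);print(n,x,y)
    I.append(cv2.resize(im[y:y+50,x:x+36],None,fx=11,fy=11,interpolation=cv2.INTER_CUBIC))
cv2.imwrite('pics/hover.png',np.hstack(I))
E
```

```text
[ 530.78625497 -133.41418462  118.96079564] 37.606953066782786
scene 199 143
top 274 158
```

View pics/hover.png

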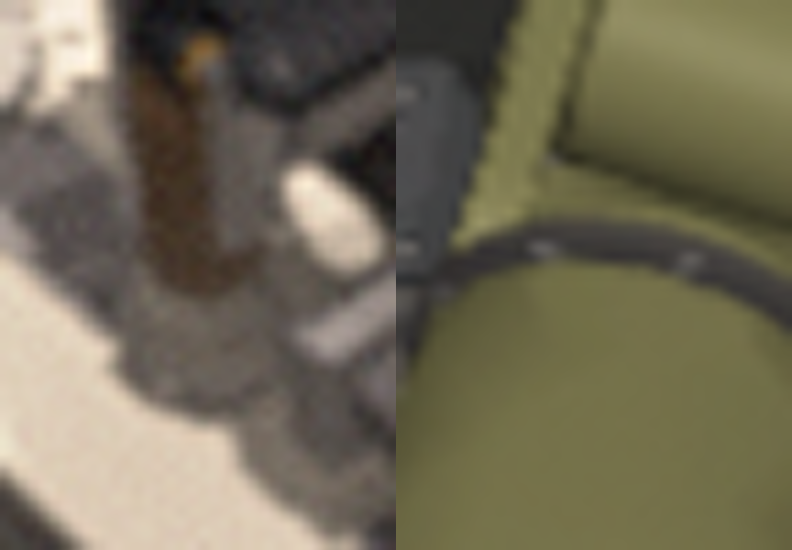

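Emit:
arm_command([
  [0.3, 0, 0, 6, 0],
  [0.3, 0, 0, 10, 0],
  [0.3, 0, 0, 11.5, 0],
  [0.3, 0, 0, 12.5, 0],
  [0.3, 0, 0, 13, 0],
  [0.3, 0, 0, 13, 0],
])

```text
clock: 10.58
eef_pos: [530.5, -133.3, 105.9]
eef_rot: [3.141, -0.0, -0.0]
wrist_force: [-5.6, 1.4, 8.4]
finger_gap: 37.8
finger_force: 15.0
```

Emit:
arm_command([
  [0.6, 0, 0, 0, 0],
  [0.6, 0, 0, 0, 0],
  [0.6, 0, 0, 0, 0],
  [0.6, 0, 0, 0, 0],
  [0.6, 0, 0, -15, 0],
  [0.6, 0, 0, -45, 0],
  [0.6, 0, 0, -100, 0],
  [1, 0, 55, -105, 0],
  [1, 0, 110, -105, 0],
  [1, 0, 145, -105, 0],
  [1, 0, 145, -105, 0],
  [1, 0, 145, -105, 0],
])

```text
clock: 12.08
eef_pos: [530.4, -277.8, 210.6]
eef_rot: [-3.142, -0.0, -0.0]
wrist_force: [-0.5, 0.3, 1.1]
finger_gap: 93.7
finger_force: 0.0
```

```bash
python3 - <<'E'
from h import *
I=[]
for n in('scene','top'):
    c=imaging.camera(n);im=cv2.cvtColor(c['img'],cv2.COLOR_RGB2BGR)
    p=proj(c,[[530.5,-133.5,80]])[0];x,y=(p-[25,25]).round().astype(int);print(n,x,y)
    for t in('specimen_center','knob_grip'): print(t,[(round(d['p'],2),d['rect']) for d in find_in(c,t)[:1]])
    I.append(cv2.resize(im[y:y+50,x:x+50],None,fx=8,fy=8,interpolation=cv2.INTER_CUBIC))
cv2.imwrite('pics/placed.png',np.hstack(I))
E
```

```text
scene 192 139
specimen_center [(0.68, [217.2, 161.2, 9.7, 26.9])]
knob_grip [(0.96, [191.8, 147.8, 23.9, 22.3])]
top 267 157
specimen_center [(0.5, [292.6, 182.5, 13.5, 3.8])]
knob_grip []
```

View pics/placed.png

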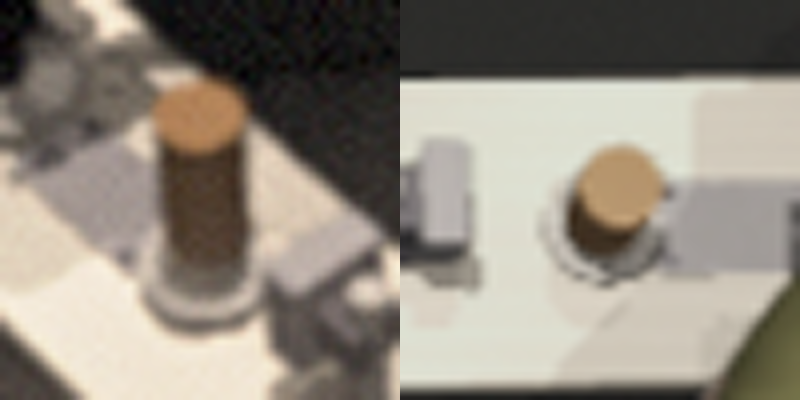

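```bash
python3 - <<'E'
from h import *
I=[]
K=10
for n in('scene','top'):
    c=imaging.camera(n)
    hsv=cv2.cvtColor(c['img'],cv2.COLOR_RGB2HSV)
    m=((hsv[...,0]<22)&(hsv[...,1]>75)&(hsv[...,2]>110)).astype(np.uint8)
    k,l,st,ce=cv2.connectedComponentsWithStats(m)
    p=proj(c,[530.5,-133.35,136])[0]
    i=1+np.argmin(np.linalg.norm(ce[1:]-p,axis=1)); b=ce[i]-p; print(n,st[i],ce[i],p,'bias',b)
    im=cv2.imread(f'pics/{n}0.png'); x,y=(proj(c,[530.5,-133.35,60])[0]-[19,22]).round().astype(int)
    z=cv2.resize(im[y:y+44,x:x+39],None,fx=K,fy=K,interpolation=cv2.INTER_CUBIC)
    a=np.linspace(0,2*np.pi,60)
    q=proj(c,np.c_[530.5+19*np.cos(a),-133.35+19*np.sin(a),0*a+60])+b
    q=((q-[x,y]+.5)*K).astype(np.int32); cv2.polylines(z,[q],True,(0,0,255),1)
    I.append(z)
cv2.imwrite('pics/ov.png',np.hstack(I))
E
```

```text
scene [211 148  12  10  88] [216.34090909 152.96590909] [215.69020672 153.08878365] bias [ 0.65070237 -0.12287456]
top [289 176  11  10  79] [293.94936709 180.35443038] [294.07172047 178.93553495] bias [-0.12235338  1.41889543]
```

View pics/ov.png

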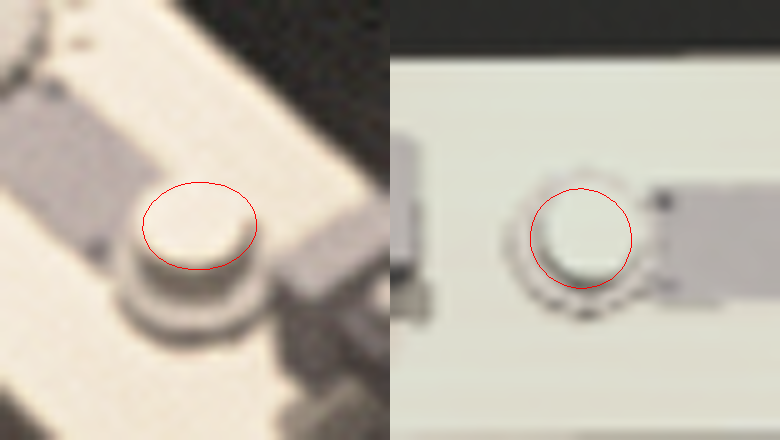

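Emit:
arm_command([
  [1, 1.6, 3.2, 50, -1.3],
  [1, 1.6, 3.2, 100, -1.3],
  [1, 1.6, 3.2, 130, -1.3],
  [1, 1.6, 3.2, 140, -1.3],
  [1, 1.6, 3.2, 140, -1.3],
  [0.15, 1.6, 3.2, 140, -1.3],
  [0.15, 1.6, 3.2, 140, -1.3],
  [0.15, 1.6, 3.2, 140, -1.3],
  [0.15, 1.6, 3.2, 140, -1.3],
  [0.15, 1.6, 3.2, 140, -1.3],
  [0.15, 1.6, 3.2, 140, -1.3],
  [0.1, 1.6, 3.2, 140, -1.3],
  [0.1, 1.6, 3.2, 140, -1.3],
  [0.1, 1.6, 3.2, 140, -1.3],
], force=4)

```text
clock: 14.22
eef_pos: [531.9, -282.7, 70.1]
eef_rot: [3.14, -0.001, 0.022]
wrist_force: [-0.4, -7.3, -1.6]
finger_gap: 34.8
finger_force: 4.0
```

```bash
python3 -c "
from h import *
print(monitor.read_state())"
```

```text
{'clock': 14.225, 'joints': array([-5.48722083e-01,  5.76012500e-01,  1.50764195e+00, -1.48787446e-03,
        1.05644327e+00,  1.00075666e+00]), 'qd': array([ 0.00022047,  0.00162093, -0.00039499, -0.00024357, -0.00139932,
       -0.00071791]), 'effort': array([ 4.15546149e+00, -6.46201301e+01, -2.94675046e+01,  1.54707581e+00,
        1.13207180e+00, -1.23131782e-02]), 'eef_pos': array([ 531.93623996, -282.68262299,   70.10439459]), 'eef_rot': array([ 3.13969469e+00, -5.58505970e-04,  2.20491407e-02]), 'wrist_force': array([-0.39423973, -7.34690038, -1.62690543]), 'moment': array([-1.4849157 , -0.03336026, -0.06061531]), 'finger_force': 3.999568819999695, 'finger_gap': 34.81331077033969}
```

```bash
python3 - <<'E'
from h import *
I=[]
for n in('scene','top'):
    c=imaging.camera(n);im=cv2.cvtColor(c['img'],cv2.COLOR_RGB2BGR)
    if n=='top': im=cv2.imread('pics/top0.png')
    x,y=(proj(c,[532,-285,75])[0]-[20,20]).round().astype(int)
    z=cv2.resize(im[y:y+40,x:x+40],None,fx=10,fy=10,interpolation=cv2.INTER_CUBIC)
    if n=='top':
      for yy,col in((-283,(0,0,255)),(-290,(0,255,0))):
        P=[[532+sx*27,yy+sy*8,87] for sx,sy in((1,1),(1,-1),(-1,-1),(-1,1))]
        q=proj(c,P)+[-.12,1.42]; cv2.polylines(z,[((q-[x,y]+.5)*10).astype(np.int32)],True,col,1)
    I.append(z)
cv2.imwrite('pics/kn.png',np.hstack(I))
E
```

```text
(no output)
```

View pics/kn.png

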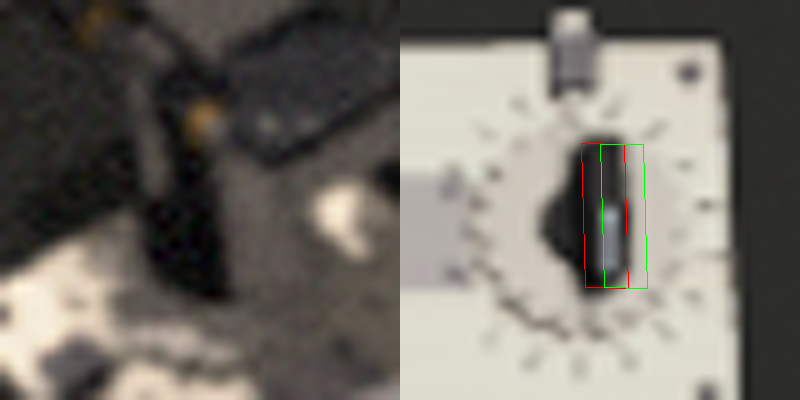

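Emit:
arm_command([
  [0.1, 0, 0, 0, 0],
  [0.1, 0, 0, 0, 0],
  [0.1, 0, 0, 0, 0],
], force=4)

```text
clock: 14.7
eef_pos: [532.0, -282.7, 70.1]
eef_rot: [3.14, -0.001, 0.022]
wrist_force: [0.9, -9.1, -2.7]
finger_gap: 34.5
finger_force: 4.0
```

Emit:
arm_command([
  [0.1, 0, 2, 0, 0],
  [0.1, 0, 4, 0, 0],
  [0.1, 0, 4, 0, 0],
  [0.1, 0, 4, 0, 0],
], force=4)

```text
clock: 15.2
eef_pos: [532.0, -284.3, 70.0]
eef_rot: [-3.139, 0.001, 0.023]
wrist_force: [-0.2, 8.1, 1.5]
finger_gap: 34.7
finger_force: 4.0
```

Emit:
arm_command([
  [0.75, 0, 0, 0, 0],
  [0.75, 0, 0, 0, 0],
  [0.75, 0, 0, -40, 0],
  [0.75, 0, 0, -90, 0],
  [0.75, 0, 0, -140, 0],
  [0.75, 0, -50, -140, 0],
  [0.75, 1, -100, -140, 0],
  [0.75, 1.8, -140, -140, 0],
  [0.75, 1.8, -151.7, -140, 0],
  [0.75, 1.8, -151.7, -140, 0],
  [0.75, 1.8, -151.7, -140, 0],
  [0.75, 1.8, -151.7, -100, 0],
  [0.75, 1.8, -151.7, -60, 0],
  [0.75, 1.8, -151.7, -40, 0],
  [0.75, 1.8, -151.7, -36, 0],
  [0.75, 1.8, -151.7, -36, 0],
])

```text
clock: 17.2
eef_pos: [530.7, -134.5, 106.6]
eef_rot: [3.141, -0.001, 0.022]
wrist_force: [1.2, -0.4, 0.3]
finger_gap: 70.5
finger_force: 0.0
```

Emit:
arm_command([
  [0.3, 0, 0, 0, 0],
  [0.3, 0, 0, 0, 0],
  [0.3, 0, 0, 0, 0],
  [0.3, 0, 0, 0, 0],
  [0.3, 0, 0, 0, 0],
  [0.3, 0, 0, 0, 0],
  [0.3, 0, 0, 0, 0],
  [0.3, 0, 0, -2, 0],
  [0.3, 0, 0, -4, 0],
  [0.3, 0, 1, -4, 0],
  [0.3, 0, 1.9, -4, 0],
  [0.3, 0, 1.9, -4, 0],
  [0.3, 0, 1.9, -4, 0],
], force=10)

```text
clock: 18.82
eef_pos: [530.4, -135.8, 110.0]
eef_rot: [-3.142, 0.0, 0.022]
wrist_force: [0.3, -1.0, -1.6]
finger_gap: 38.0
finger_force: 10.0
```

Emit:
arm_command([
  [0.3, 0, 0.5, 0, 0],
  [0.3, 0, 0.5, 2, 0],
  [0.3, 0, 0.5, 3, 0],
  [0.3, 0, 0.5, 3.7, 0],
  [0.3, 0, 0.5, 3.7, 0],
  [0.3, 0, 0.5, 3.7, 0],
])

```text
clock: 19.58
eef_pos: [530.5, -136.2, 106.3]
eef_rot: [-3.142, 0.0, 0.022]
wrist_force: [0.1, -0.3, -1.9]
finger_gap: 37.6
finger_force: 10.0
```

Not yet touching; lower a bit more.

Emit:
arm_command([
  [0.3, 0, 0, 0.4, 0],
  [0.3, 0, 0, 0.8, 0],
  [0.3, 0, 0, 0.8, 0],
  [0.3, 0, 0, 0.8, 0],
])

```text
clock: 20.08
eef_pos: [530.7, -136.3, 106.2]
eef_rot: [3.141, -0.001, 0.022]
wrist_force: [-2.3, 0.6, 6.2]
finger_gap: 37.6
finger_force: 10.0
```

Emit:
arm_command([
  [0.65, 0, 0, 0, 0],
  [0.65, 0, 0, 0, 0],
  [0.65, 0, 0, 0, 0],
  [0.65, 0, 0, 0, 0],
  [0.65, 0, 0, -15, 0],
  [0.65, 0, 0, -45, 0],
  [0.65, 0, 0, -100, 0],
  [0.65, 0, 55, -105, 0],
  [0.65, 0, 110, -105, 0],
  [0.65, 0, 143, -105, 0],
  [0.65, -0.3, 147.2, -105, 0],
  [0.65, -0.3, 147.2, -105, 0],
  [0.65, -0.3, 147.2, -105, 0],
])

```text
clock: 21.7
eef_pos: [533.7, -282.3, 211.0]
eef_rot: [3.142, -0.0, 0.024]
wrist_force: [0.1, -0.1, 0.4]
finger_gap: 61.2
finger_force: 0.0
```

```bash
python3 - <<'E'
from h import *
print(delta(533.5,-283.4,77,.022))
I=[];K=10
for n in('scene','top'):
    c=imaging.camera(n);im=cv2.cvtColor(c['img'],cv2.COLOR_RGB2BGR)
    hsv=cv2.cvtColor(c['img'],cv2.COLOR_RGB2HSV)
    m=((hsv[...,0]<22)&(hsv[...,1]>75)&(hsv[...,2]>110)).astype(np.uint8)
    k,l,st,ce=cv2.connectedComponentsWithStats(m)
    p=proj(c,[530.6,-136.3,136])[0]
    i=1+np.argmin(np.linalg.norm(ce[1:]-p,axis=1)); b=ce[i]-p; print(n,ce[i],'bias',b)
    x,y=(proj(c,[530.5,-133.35,70])[0]-[19,22]).round().astype(int)
    I+=[cv2.resize(im[y:y+44,x:x+39],None,fx=K,fy=K,interpolation=cv2.INTER_CUBIC)]
cv2.imwrite('pics/p2.png',np.hstack(I))
E
```

```text
[-2.4000e-01  1.1000e+00  1.3397e+02  9.0000e-02]
scene [215.78651685 152.64044944] bias [0.68443227 0.06517878]
top [294.79012346 180.41975309] bias [-0.11058675  1.50160283]
```

View pics/p2.png

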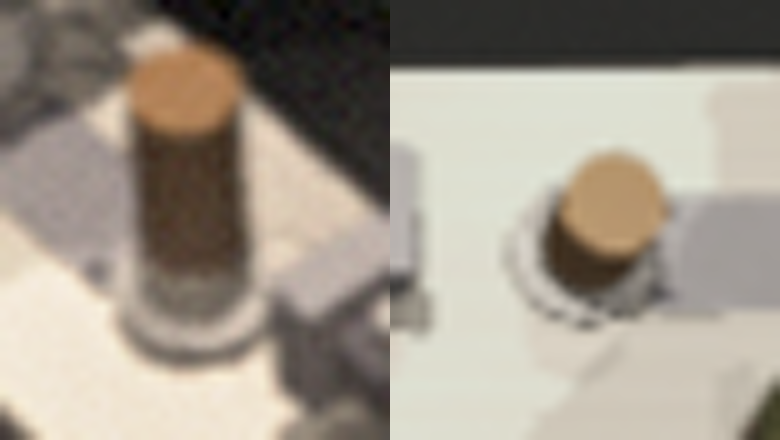

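Emit:
arm_command([
  [0.65, -0.2, 1.1, 50, 0],
  [0.65, -0.2, 1.1, 100, 0],
  [0.65, -0.2, 1.1, 126, 0],
  [0.65, -0.2, 1.1, 134, 0],
  [0.65, -0.2, 1.1, 134, 0],
  [0.1, -0.2, 1.1, 134, 0],
  [0.1, -0.2, 1.1, 134, 0],
  [0.1, -0.2, 1.1, 134, 0],
  [0.1, -0.2, 1.1, 134, 0],
  [0.1, -0.2, 1.1, 134, 0],
  [0.1, -0.2, 1.1, 134, 0],
  [0.1, -0.2, 1.1, 134, 0],
  [0.1, -0.2, 1.1, 134, 0],
], force=8)

```text
clock: 23.42
eef_pos: [533.3, -283.7, 76.6]
eef_rot: [-3.14, 0.0, 0.023]
wrist_force: [-1.0, 6.2, 4.5]
finger_gap: 15.7
finger_force: 8.0
```

Emit:
arm_command([
  [0.1, 0, -0.7, 0, 0],
  [0.1, 0, -0.7, 0, 0],
  [0.1, 0, -0.7, 0, 0],
  [0.1, 0, -0.7, 0, 0],
], force=25)

```text
clock: 23.92
eef_pos: [533.3, -283.6, 76.6]
eef_rot: [-3.141, 0.0, 0.022]
wrist_force: [-1.4, 4.2, 3.5]
finger_gap: 15.6
finger_force: 25.0
```

```bash
python3 -c "
from h import *
s=monitor.read_state();print(s['eef_pos'],s['eef_rot'],s['wrist_force'],s['moment'],s['finger_gap'])"
```

```text
[ 533.31793623 -283.59955581   76.63497757] [-3.14118415e+00  4.98809999e-05  2.24128570e-02] [-1.42197194  4.24006801  3.50382179] [ 1.08007999  0.22185531 -0.04858133] 15.589689815801338
```

Emit:
arm_command([
  [0.1, 0, 0, 0, 4],
  [0.1, 0, 0, 0, 8],
  [0.1, 0, 0, 0, 12],
  [0.1, 0, 0, 0, 16],
  [0.1, 0, 0, 0, 20],
  [0.1, 0, 0, 0, 24],
  [0.1, 0, 0, 0, 28],
  [0.1, 0, 0, 0, 32],
  [0.1, 0, 0, 0, 36],
  [0.1, 0, 0, 0, 40],
  [0.1, 0, 0, 0, 40],
  [0.1, 0, 0, 0, 40],
], force=30)

```text
clock: 25.42
eef_pos: [533.5, -283.0, 76.6]
eef_rot: [-3.14, 0.001, -0.676]
wrist_force: [-0.2, 9.1, 4.9]
finger_gap: 15.9
finger_force: 30.0
```

```bash
python3 -c "
from h import *
s=monitor.read_state();print(s['eef_pos'],s['eef_rot'],s['wrist_force'],s['moment'],s['finger_gap'])"
```

```text
[ 533.5367438  -282.99612387   76.61114221] [-3.14042091e+00  7.29258674e-04 -6.75594533e-01] [-0.15962004  9.13281504  4.90426578] [ 1.8424738  -0.05072776  0.00375449] 15.878475681722675
```

Emit:
arm_command([
  [0.1, -0.4, -0.5, 0, 4],
  [0.1, -0.4, -0.5, 0, 8],
  [0.1, -0.4, -0.5, 0, 12],
  [0.1, -0.4, -0.5, 0, 16],
  [0.1, -0.4, -0.5, 0, 19],
  [0.1, -0.4, -0.5, 0, 20],
  [0.1, -0.4, -0.5, 0, 20],
  [0.1, -0.4, -0.5, 0, 20],
  [0.1, -0.4, -0.5, 0, 20],
  [0.1, -0.4, -0.5, 0, 20],
], force=30)

```text
clock: 26.68
eef_pos: [533.8, -282.7, 76.6]
eef_rot: [-3.14, 0.0, -1.025]
wrist_force: [2.3, 6.4, 2.6]
finger_gap: 15.7
finger_force: 30.0
```

```bash
python3 - <<'E'
from h import *
s=monitor.read_state();print(s['eef_pos'],s['eef_rot'],s['wrist_force'],s['moment'],s['finger_gap'])
I=[];K=10
for n in('scene','top'):
    c=imaging.camera(n);im=cv2.cvtColor(c['img'],cv2.COLOR_RGB2BGR)
    hsv=cv2.cvtColor(c['img'],cv2.COLOR_RGB2HSV)
    m=((hsv[...,0]<22)&(hsv[...,1]>75)&(hsv[...,2]>110)).astype(np.uint8)
    k,l,st,ce=cv2.connectedComponentsWithStats(m)
    p=proj(c,[530.6,-136.3,136])[0]
    i=1+np.argmin(np.linalg.norm(ce[1:]-p,axis=1)); print(n,ce[i],st[i],'bias',ce[i]-p)
    x,y=(proj(c,[530,-200,80])[0]-[35,25]).round().astype(int)
    I+=[cv2.resize(im[y:y+55,x:x+70],None,fx=5.7,fy=5.7,interpolation=cv2.INTER_CUBIC)]
cv2.imwrite('pics/p3.png',np.hstack(I))
E
```

```text
[ 533.75942457 -282.66678698   76.619819  ] [-3.14049944e+00  1.07396162e-04 -1.02467351e+00] [2.25590535 6.36184284 2.59702576] [ 1.41894078e+00 -4.51131511e-01 -6.44577831e-04] 15.693000347257433
scene [215.7173913  152.61956522] [210 148  12  10  92] bias [0.61530672 0.04429455]
top [294.72839506 180.2962963 ] [290 176  11  10  81] bias [-0.17231514  1.37814604]
```

View pics/p3.png

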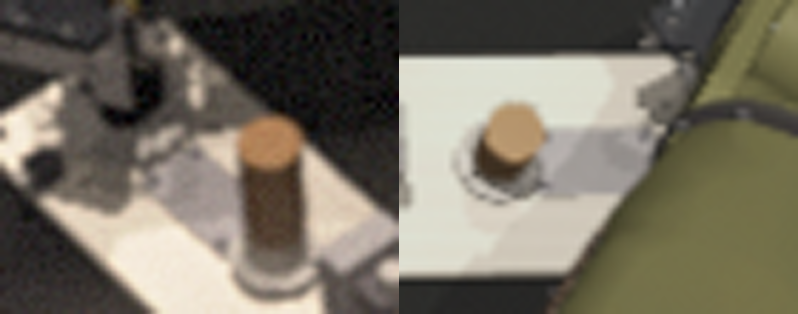

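```bash
python3 -c "
from h import *
print(job.sign_off())"
```

```text
the job is handed in; nothing more can be done
None
```

I handed the job in at about 27 s of the 58 s allowed, without being shown the verdict: the specimen stands free, upright and visually centred on the pedestal. I placed it about 3 mm off at first and re-set it before turning. The knob is gripped at 30 N after a 1.047 rad clockwise turn to the third stop, with almost no turning moment left on it.

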